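Slide the ring mould between jar and bowl into its bay

TASK

With the fingertips, gently push the large steel ring mould along the table through the narrow gap between the glass jar and the terracotta bowl, then on into the three-sided wooden bay until it rests against the bay's back rail. Keep it flat on the table all the way, without pinching or lifting it, and do not take it round the jar or the bowl or ram either of them. Leave the small ring and the spatula where they lie.

Things in the scene. Friction and masses are not known exactly. Their poses are not given: they have to be found in the camera images.
- mould: The large steel ring mould itself; origin at the centre of its underside, z up its axis. See mould_center.
- mould_center (a point): Centre, half-way up (22.5 mm above the table), of the large steel ring mould: a loose upright ring lying flat, open at top and bottom, outer diameter 100 mm, inner diameter 93 mm, 45 mm high, about 0.25 kg (varies). It slides on the bare table; closed fingertips fit inside it. It starts on the robot's right (-y) of the gap.
- gap (a point): Point on the table midway in the gap between jar and bowl; z up, its x axis points from the jar to the bowl, its y axis is the way through the gap, pointing from the mould's side to the bay's side. The gap is 108 mm wide at its narrowest, on this point (the mould has 4 mm to spare each side).
- jar: Squat glass jar with clip-on lid, looks greyish, round, full and heavy, 100 mm diameter, 71 mm high with its wire; fixed, does not move. Origin at the centre of its underside; its x axis points to the bowl, the wire clip is on its -x side and sticks out 8 mm. The gap point lies 104 mm along +x.
- bowl: Straight-sided heavy terracotta bowl with walnuts, round, 130 mm diameter, 55 mm high; fixed, does not move. Origin at the centre of its underside, 223 mm from the jar's along the jar's x axis.
- bay_back (a point): Point at table level under the middle of the inner face of the back rail of the wooden bay, a fixed three-sided beech frame without floor. y axis points from the open mouth to the back rail, x along the back rail, z up. Rails 12 mm thick and 20 mm high; inside 130 mm wide (65 mm either side of this point) and 100 mm deep (mouth at y = -100 mm). The mould rests against the back rail when its centre is at y = -50 mm.
- small_ring: Small steel ring, bystander, loose: 60 mm diameter, 35 mm high. Origin at the centre of its underside.
- spatula: Yellow silicone spatula, bystander, loose, about 200 mm long, lying flat on the table on the robot's left, beyond the bay. Origin on the table under its middle, its x axis along its length.
- rack: Bystander, fixed: wooden peg rack with three beech rolling pins, on the robot's right beyond the mould; about 400 mm along its x, 150 mm along its y, 260 mm high. Origin at the centre of its underside.
Mind the look-alikes: they are no part of the job. There is more than one size of the jar; the job needs the smaller.

How it is judged:
By the outcome, as a careful person would: the job done as asked, in the order asked, and still so for the second after the job is handed in, with the robot touching nothing.
It also fails if it takes over 72 s, if anything falls off the work surface, if the arm or the gripper's body presses on something with over 40 N, if the wrist force passes 120 N, or if a joint passes its speed limit or range.

ROBOT

A 6-joint arm with a two-finger parallel gripper is mounted at the origin on the work surface. World frame = base frame: x ahead of the robot, y to its left, z up, the work surface at z = 0. Lengths are in m, angles in rad, forces in N, time in s.
With the tool pointing down it reaches from about 0.375 to 0.75 m from the base axis. Payload 9 kg.
Tool frame: the origin (TCP) lies midway between the tips of the shut fingers; the grasp point (between the pads) lies 19 mm behind it; z points along the fingers, y is the line along which they close (so a half turn about z gives the same grasp; the last joint's range is limited). The gripper opens to 85 mm and grips with 20 to 120 N. Pads are 22 mm wide; open, the fingers measure 114 mm over their backs; the gripper's body (76 mm by 85 mm) begins 54 mm behind the grasp point. The pads swing forward as they close: fully open they stand 13 mm farther back than shut.
Start: joints at [0.913, 0.104, 0.097, 1.564, 0, 1.353], TCP at [0.255, 0.543, 0.231] pointing down, gripper open.
Joint ranges: [-2.99, 2.99], [-0.84, 1.86], [-1.1, 1.16], [-1.84, 2.11], [-1.51, 1.56], [-3.14, 3.14]. Speed limits (rad/s): [2.22, 2.22, 2.57, 3.14, 3.14, 3.14].

INTERFACE

Orientations are given as a rotation vector (axis times angle).
In Python, from station import arm gives the robot as it stands. The module is installed in compiled form; this text tells all that it offers. Calls block until the motion is done:
- arm.move_to(position, orientation): joint-space move of the TCP to a pose.
- arm.line_to(position, orientation=None, velocity=0.15, f_stop=None): straight line of the TCP; orientation=None keeps the orientation; velocity is the mean speed in m/s. With f_stop (N) it stops when the force on the tool has changed by that much, and returns True; else False.
- arm.move_joints(angles): joint-space move.
- arm.gripper_open() and arm.grasp(strength=None): open the fingers fully, or close them until they stop; strength is the grip in N (None keeps the last).
- arm.sleep(seconds).
- arm.inverse_kinematics(position, orientation): joint angles nearest the present ones, or None.
- arm.observe(): the state.
- arm.snapshot(name): name is "scene" or "top"; returns a dict with "img" (384x512x3 uint8, blue, green, red), "mtx" (3x3 intrinsics, pixels), "k1" (the pictures are not rectified: a ray, as slopes to the right and down, at radius r is drawn at 1 + k1 r^2 times it, then the intrinsics apply), "R" (3x3) and "t" (3): a world point X has camera coordinates R X + t. Camera axes: x right, y down, z forward; pixel columns grow to the right and rows downward; lengths in m; the calibration is good to about 2 mm. A picture is of the moment at which its call begins. There is no depth.
A pose or a line that the arm cannot do raises arm.MotionError and nothing moves.
- arm.finish_job(): hands the job in; it is judged then, once.
Trained networks look in the newest picture that a camera, given by its name, has taken for a name from the list of things; names that differ only in an ending like _2 or _b are one class to them, and where a whole thing is asked for, a point or a joint stands for the part that bears it (a point fixed in the world has none). Each returns a list of dicts, best first, with "score" (0 to 1); they miss things now and then, are a little off and sometimes report something else, mostly with a low value. They report only what shows in the picture. A call takes as long as a camera call. They do not tell look-alikes from the thing itself.
- arm.trace(camera, query): "region" (384x512 bool, what is visible of it) and "bbox" ([left, top, width, height] in pixels, round what is visible of it).
The state is a dict: "time": time; "q": joint angles; "joint_vel": joint speeds; "joint_torque": joint torques, N m; "tool_pos": TCP position; "tcp_rot": TCP orientation; "force": force on the tool from outside, world axes, zero at the start; "ft_torque": the same for the moment, N m; "grip_width": opening from 0.0 (shut) to 1.0 (fully open); "gripper_force": force on a finger pad.
Only numpy, scipy, OpenCV 4.12 (cv2) and the standard library are available. Lean on these libraries where they do the work, as an engineer would, in place of code of your own. Each camera call takes 0.05 s, during which the arm holds its last target. There are 200 camera calls.

## Working session

There is one attempt and no reset: what is moved stays moved. The work goes in short steps, each a Python script; the robot and the scene stay as the last script left them, time stands still between calls to the robot, and variables do not carry over. Pictures are saved under pics/ and viewed, at most 10 in all, crops included, and the job is handed in when it is done.

```bash
mkdir -p pics; ls; python3 - <<'E'
from station import arm
import cv2,numpy as np
for c in ("scene","top"):
    s=arm.snapshot(c); cv2.imwrite(f"pics/{c}0.png",s["img"])
    print(c,s["mtx"].tolist(),s["k1"],(-s["R"].T@s["t"]).round(3),s["R"].round(3).tolist())
    for n in ("mould","jar","bowl","bay_back","small_ring","spatula","rack"):
        print(n,[(round(d["score"],2),d["bbox"]) for d in arm.trace(c,n)])
print(arm.observe()["time"],arm.observe()["tcp_rot"])
E
```

```text
pics
scene [[368.37856335968627, 0.0, 244.78513121542983], [0.0, 368.37856335968627, 190.55165402908062], [0.0, 0.0, 1.0]] -0.08490001322389767 [1.115 0.653 0.891] [[-0.769, 0.639, 0.014], [0.434, 0.539, -0.722], [-0.469, -0.549, -0.692]]
mould [(0.95, [179.5, 144.8, 32.2, 24.5])]
jar [(0.9, [261.5, 167.1, 29.7, 34.2]), (0.8, [314.4, 162.0, 46.2, 51.6])]
bowl [(0.77, [201.8, 199.0, 42.6, 38.1])]
bay_back [(0.66, [288.0, 226.4, 64.8, 50.9]), (0.4, [88.4, 63.6, 104.4, 94.0])]
small_ring [(0.72, [156.2, 177.3, 19.3, 23.9]), (0.67, [87.6, 63.2, 104.7, 95.1])]
spatula [(0.72, [322.9, 286.7, 59.1, 55.2])]
rack [(0.81, [87.6, 64.4, 101.1, 93.6])]
top [[457.3283885617126, 0.0, 251.28306236995383], [0.0, 457.3283885617126, 196.3429030685911], [0.0, 0.0, 1.0]] -0.15472601740394495 [ 0.419 -0.045  1.463] [[0.016, -1.0, -0.012], [-0.997, -0.015, -0.074], [0.074, 0.013, -0.997]]
mould [(0.63, [325.0, 173.4, 29.0, 30.7])]
jar [(0.92, [162.6, 241.2, 50.8, 52.6]), (0.57, [224.0, 208.7, 31.8, 35.1])]
bowl [(0.86, [220.4, 132.6, 39.6, 41.3]), (0.48, [133.3, 178.7, 37.6, 48.1])]
bay_back [(0.78, [134.4, 176.3, 36.1, 49.3]), (0.17, [221.5, 209.1, 32.3, 36.6])]
small_ring []
spatula [(0.82, [86.1, 147.6, 21.0, 56.7]), (0.39, [324.8, 173.2, 28.6, 29.9])]
rack [(0.7, [393.4, 96.6, 79.2, 140.2])]
0.8 [6.85282551e-01 3.06589068e+00 1.59268321e-04]
```

```bash
python3 - <<'E'
import cv2
i=cv2.imread("pics/top0.png")[80:320,70:490]
cv2.imwrite("pics/top0c.png",cv2.resize(i,(798,456),interpolation=cv2.INTER_CUBIC))
i=cv2.imread("pics/scene0.png")[50:350,70:450]
cv2.imwrite("pics/scene0c.png",cv2.resize(i,(760,600),interpolation=cv2.INTER_CUBIC))
E
```

```text
(no output)
```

View pics/top0c.png

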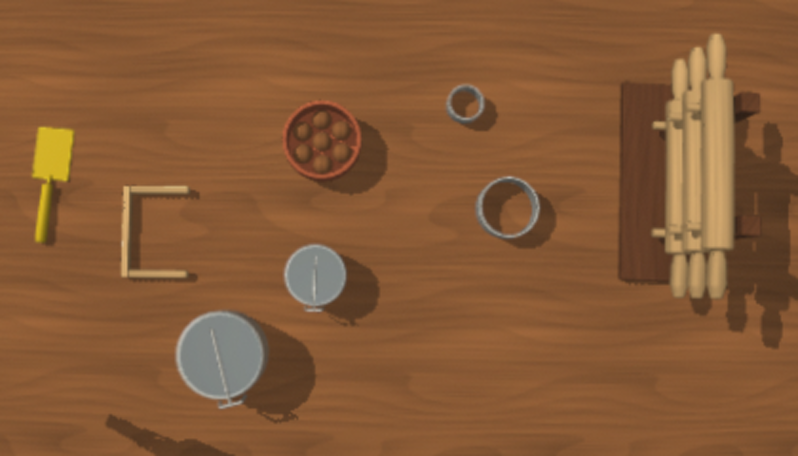

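View pics/scene0c.png

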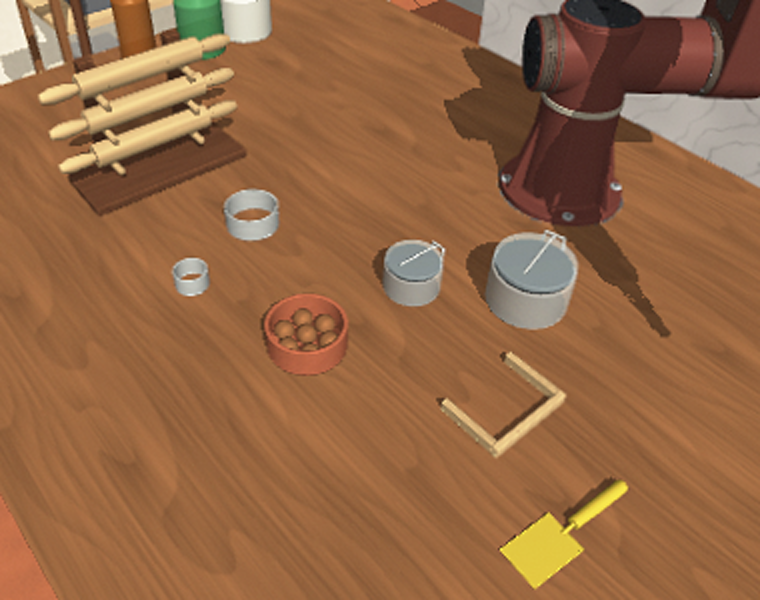

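The top view (full-frame pixels) shows these candidates:
- **Rings:** the large ring is at (337,189) and the small one at (315,134).
- **Jars:** the small jar is at (236,225). The large look-alike is at (188,267), beside the bay and not next to the bowl.
- **Other things:** the bowl is at (239,154). The bay is at (154,202), with its mouth facing right (-y).

I choose the large ring and the small jar. Next I fit their known shapes to the traced masks.

```bash
cat > h.py <<'E'
from station import arm
import cv2,numpy as np
from scipy.optimize import minimize
def proj(s,P):
    c=np.asarray(P)@s["R"].T+s["t"]; u=c[:,:2]/c[:,2:]
    u=u*(1+s["k1"]*(u**2).sum(1,keepdims=True))
    return u@s["mtx"][:2,:2].T+s["mtx"][:2,2]
a=np.linspace(0,2*np.pi,48,endpoint=False)
def cyl(r,h): return [np.array([[r*np.cos(t),r*np.sin(t),z] for t in a for z in (0,h)])]
def box(x0,x1,y0,y1,h): return np.array([[x,y,z] for x in(x0,x1) for y in(y0,y1) for z in(0,h)])
BAY=[box(-.077,.077,0,.012,.02),box(-.077,-.065,-.1,.012,.02),box(.065,.077,-.1,.012,.02)]
def mask(s,parts,p):
    th=p[2] if len(p)>2 else 0; c,n=np.cos(th),np.sin(th); Rz=np.array([[c,-n,0],[n,c,0],[0,0,1]])
    m=np.zeros((384,512),np.uint8)
    for q in parts:
        uv=proj(s,q@Rz.T+[p[0],p[1],0]); hull=cv2.convexHull((uv*256).astype(np.int32))
        cv2.fillConvexPoly(m,hull,255,cv2.LINE_AA,8)
    return m
B=lambda m:cv2.GaussianBlur(m.astype(np.float32)/255,(0,0),2)
def fit(views,parts,p0,hull=False):
    T=[]
    for s,r in views:
        m=r.astype(np.uint8)*255
        if hull:
            h=cv2.convexHull(cv2.findNonZero(m)); m=cv2.fillConvexPoly(m,h,255)
        T.append((s,B(m)))
    f=lambda p:sum(((B(mask(s,parts,p))-t)**2).sum()/t.sum() for s,t in T)
    d=np.eye(len(p0))*([.015,.015,.15][:len(p0)]); sim=np.vstack([p0,np.array(p0)+d])
    r=minimize(f,p0,method="Nelder-Mead",options=dict(initial_simplex=sim,xatol=1e-4,fatol=1e-5))
    return r.x,r.fun
def ray(s,uv,z):
    u=cv2.undistortPoints(np.array([[uv]],float),s["mtx"],np.array([s["k1"],0,0,0]))[0,0]
    d=s["R"].T@np.r_[u,1]; c=-s["R"].T@s["t"]; return (c+d*(z-c[2])/d[2])[:2]
E
python3 - <<'E'
from h import *
S={c:arm.snapshot(c) for c in("scene","top")}
near={"mould":(337,189),"jar":(236,225),"bowl":(239.5,154),"bay_back":(154,202),"small_ring":(315,134)}
parts={"mould":cyl(.05,.045),"jar":cyl(.05,.066),"bowl":cyl(.065,.055),"bay_back":BAY,"small_ring":cyl(.03,.035)}
for n in near:
    p0=list(ray(S["top"],near[n],.02)); 
    V={}
    for c in S:
        e=proj(S[c],[p0+[.02]])[0]
        L=[d for d in arm.trace(c,n) if np.hypot(d["bbox"][0]+d["bbox"][2]/2-e[0],d["bbox"][1]+d["bbox"][3]/2-e[1])<15]
        if L: V[c]=(S[c],L[0]["region"])
    if n=="bay_back": p0=[p0[0],p0[1]+.05,0.]
    for k in [["top"],["scene"],["top","scene"]]:
        v=[V[c] for c in k if c in V]
        if v: r,f=fit(v,parts[n],p0,n!="bay_back"); print(n,k,r.round(4),round(f,3))
E
```

```text
mould ['top'] [ 0.5692 -0.3123] 4.444
mould ['top', 'scene'] [ 0.5692 -0.3123] 4.444
jar ['top'] [0.436  0.0204] 0.008
jar ['scene'] [0.4348 0.0194] 0.022
jar ['top', 'scene'] [0.4354 0.0199] 0.031
bowl ['top'] [0.6594 0.0151] 0.005
bowl ['scene'] [0.6594 0.0134] 0.008
bowl ['top', 'scene'] [0.6597 0.0144] 0.014
bay_back ['top'] [ 0.5044  0.3397 -0.0043] 0.068
bay_back ['scene'] [0.5053 0.3388 0.0094] 0.042
bay_back ['top', 'scene'] [ 0.5056  0.3394 -0.0025] 0.113
small_ring ['top'] [ 0.7308 -0.2243] 0.01
small_ring ['scene'] [ 0.7287 -0.2239] 0.007
small_ring ['top', 'scene'] [ 0.7297 -0.2238] 0.019
```

```bash
python3 - <<'E'
from h import *
for c in("scene","top"):
    s=arm.snapshot(c)
    for d in arm.trace(c,"mould"):
        b=d["bbox"]; p0=ray(s,(b[0]+b[2]/2,b[1]+b[3]/2),.0225)
        r,f=fit([(s,d["region"])],cyl(.05,.045),list(p0),True)
        print(c,round(d["score"],2),b,d["region"].sum(),p0.round(4),r.round(4),round(f,3))
o=arm.observe();print(o["time"],o["tool_pos"],o["force"])
E
```

```text
scene 0.97 [179.8, 143.6, 27.8, 28.0] 482 [ 0.5619 -0.295 ] [ 0.5563 -0.2976] 0.017
scene 0.5 [260.8, 169.3, 32.5, 32.5] 856 [0.4237 0.0139] [0.4271 0.0128] 0.02
top 0.59 [319.7, 174.2, 35.1, 32.2] 252 [ 0.5497 -0.2977] [ 0.5549 -0.2957] 0.008
1.6 [0.25546308 0.54293811 0.23135366] [ 0.11005619  0.54600771 -0.0007766 ]
```

Mould is at about (0.555, -0.297). The jar–bowl distance measures 224 mm against the 223 mm given, so the gap is at (0.540, 0.017). The bay's back point is at (0.505, 0.339) with yaw near 0. I'll put the shut fingertips inside the ring and push on its leading inner wall, so the ring trails stably.

```bash
cat >> h.py <<'E'
from scipy.spatial.transform import Rotation as Ro
def ori(h):  # heading h (rad from +x): tool x along travel
    c,s=np.cos(h),np.sin(h); return Ro.from_matrix(np.array([[c,s,0],[s,-c,0],[0,0,-1]])).as_rotvec()
def st():
    o=arm.observe(); print(round(o["time"],2),np.round(o["tool_pos"],4),"F",np.round(o["force"],2),"q6",round(o["q"][5],2))
    return o
GAP=np.array([.5400,.0173]); GY=np.array([.0245,.9997]); HG=np.arctan2(GY[1],GY[0])
E
python3 - <<'E'
from h import *
h=HG
for k in (0,np.pi):
    print([None if (q:=arm.inverse_kinematics([*p,.015],ori(h+k))) is None else np.round(q,2) for p in [(.555,-.297),(.54,.05),(.505,.32)]])
E
```

```text
[array([-0.7 ,  0.27, -0.12,  1.19,  0.  ,  0.9 ]), array([-0.15,  0.01, -0.4 ,  1.16,  0.  ,  1.45]), array([ 0.35,  0.17, -0.22,  1.17,  0.  ,  1.94])]
[array([-0.7 ,  0.27, -0.12,  1.19, -0.  , -2.25]), array([-0.15,  0.01, -0.4 ,  1.16, -0.  , -1.7 ]), array([ 0.35,  0.17, -0.22,  1.17, -0.  , -1.2 ])]
```

```bash
python3 - <<'E'
from h import *
arm.grasp(20)
C=np.array([.5555,-.2965]); o=ori(HG)
arm.move_to([*C,.2],o); arm.line_to([*C,.07],velocity=.15)
print(arm.line_to([*C,.015],velocity=.06,f_stop=6)); st()
C1=GAP-.10*GY; T=C1+.033*GY
print(arm.line_to([*C+(.028*GY),.015],velocity=.05,f_stop=10)); st()
print(arm.line_to([*T,.015],velocity=.06,f_stop=15)); st()
for c in("scene","top"):
    s=arm.snapshot(c); cv2.imwrite(f"pics/{c}1.png",s["img"])
    for d in arm.trace(c,"mould"):
        b=d["bbox"]; p0=ray(s,(b[0]+b[2]/2,b[1]+b[3]/2),.0225)
        r,f=fit([(s,d["region"])],cyl(.05,.045),list(p0),True)
        print(c,round(d["score"],2),b,p0.round(4),r.round(4),round(f,3))
print("expected",C1)
a_=cv2.imread("pics/scene1.png")[100:300,140:360]; b_=cv2.imread("pics/top1.png")[110:310,180:360]
cv2.imwrite("pics/m1.png",np.hstack([cv2.resize(a_,(420,382)),cv2.resize(b_,(344,382))]))
E
```

```text
False
7.58 [ 0.5558 -0.2968  0.0155] F [ 0.32 -1.19  0.07] q6 0.9
False
8.28 [ 0.5562 -0.2685  0.0151] F [-0.24  0.22 -0.75] q6 0.93
False
12.09 [ 0.5384 -0.0497  0.015 ] F [ 0.2  -1.15 -0.2 ] q6 1.26
scene 0.71 [215.7, 169.0, 31.0, 30.3] [ 0.5429 -0.0912] [ 0.5487 -0.0827] 0.104
top 0.57 [276.9, 185.3, 8.8, 20.9] [ 0.5296 -0.1201] [ 0.5241 -0.1158] 6.107
expected [ 0.53755 -0.08267]
```

View pics/m1.png

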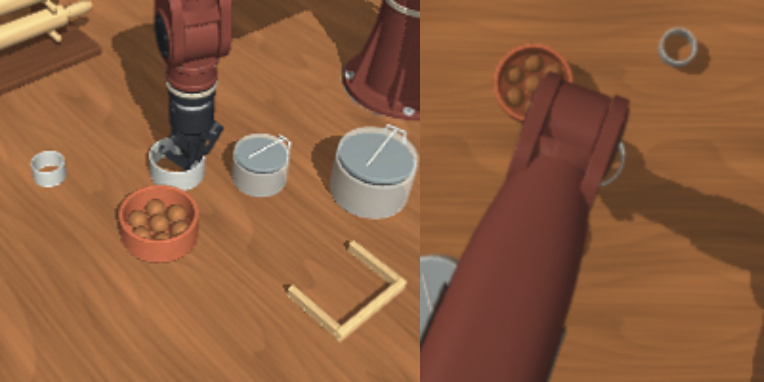

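The ring is just before the gap, with the fingertips inside it (left panel about (178,162)), but the arm hides it from the top camera. I'll step out and take a clear look before threading the 4 mm clearance.

```bash
python3 - <<'E'
from h import *
p=np.array(arm.observe()["tool_pos"][:2]); c=p-.028*GY
arm.line_to([*c,.015],velocity=.05); arm.line_to([*c,.16],velocity=.2)
q=list(arm.observe()["q"]); q[0]-=.6; arm.move_joints(q)
m={}
for cam in("scene","top"):
    s=arm.snapshot(cam); cv2.imwrite(f"pics/{cam}2.png",s["img"])
    for n,pt,e in(("mould",cyl(.05,.045),(.5376,-.0827)),("jar",cyl(.05,.066),(.4354,.02)),("bowl",cyl(.065,.055),(.6597,.0144))):
      for d in arm.trace(cam,n):
        b=d["bbox"]; p0=ray(s,(b[0]+b[2]/2,b[1]+b[3]/2),.0225)
        if np.hypot(*(p0-e))>.05: continue
        r,f=fit([(s,d["region"])],pt,list(p0),True)
        print(cam,n,round(d["score"],2),b,r.round(4),round(f,3))
st()
s=cv2.imread("pics/top2.png")[110:260,190:340]; cv2.imwrite("pics/m2.png",cv2.resize(s,(600,600),interpolation=cv2.INTER_CUBIC))
E
```

```text
scene mould 0.82 [218.6, 173.3, 30.4, 24.4] [ 0.5413 -0.0851] 0.027
scene jar 0.64 [261.8, 169.2, 30.5, 33.1] [0.4361 0.0201] 0.014
scene bowl 0.61 [202.0, 198.0, 42.5, 40.3] [0.6592 0.0138] 0.01
top mould 0.43 [258.0, 177.0, 30.7, 29.4] [ 0.546  -0.0853] 0.044
top jar 0.59 [221.0, 209.4, 33.0, 34.8] [0.435  0.0194] 0.001
top bowl 0.7 [218.8, 132.6, 39.7, 41.9] [0.6599 0.0149] 0.012
15.49 [ 0.3999 -0.3668  0.1587] F [ 0.07  0.98 -0.81] q6 1.21
```

View pics/m2.png

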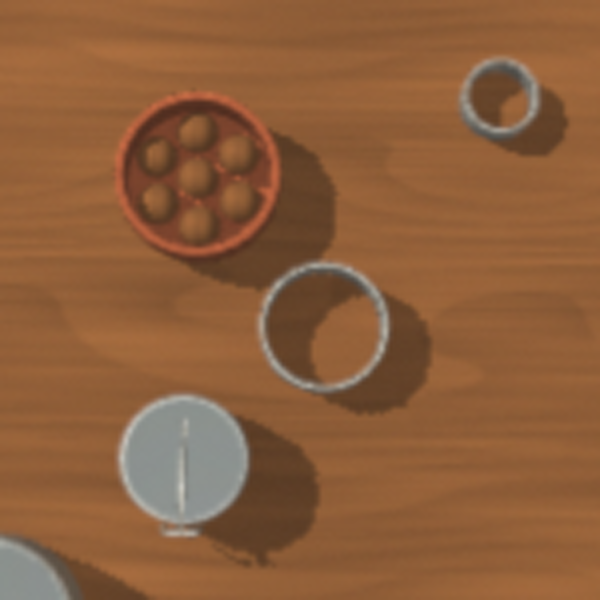

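```bash
python3 - <<'E'
from h import *
s=arm.snapshot("top"); g=cv2.cvtColor(s["img"],cv2.COLOR_BGR2GRAY)
# refine: blue-vs-red (steel is grey, table brown) -> ring pixels ellipse fit
im=s["img"].astype(int); sat=im[...,2]-im[...,0]
m=((sat<25)&(g>70)).astype(np.uint8); w=np.zeros_like(m); cv2.circle(w,(271,192),21,1,-1); m&=w
pts=cv2.findNonZero(m); e=cv2.fitEllipse(cv2.convexHull(pts)); print(e,len(pts))
for n,uv,z in(("mould",e[0],.045),("mould_v",(270.75,191.4),.045),("bowl",(239.1,153.1),.055),("jar",(235.6,224.4),.066)): print(n,ray(s,uv,z).round(4))
E
```

```text
((270.6195068359375, 191.37167358398438), (31.082612991333008, 31.676259994506836), 0.7082567811012268) 116
mould [ 0.541  -0.0855]
mould_v [ 0.5409 -0.0859]
bowl [0.6584 0.0145]
jar [0.4364 0.0206]
```

```bash
python3 - <<'E'
from h import *
C=np.array([.541,-.0856]); A=GAP-.012*GY; d=(A-C)/np.linalg.norm(A-C); h=np.arctan2(d[1],d[0]); o=ori(h); print(h-np.pi/2)
q=list(arm.observe()["q"]); q[0]+=.6; arm.move_joints(q)
arm.line_to([*C,.16],o,velocity=.2); arm.line_to([*C,.07],velocity=.15); print(arm.line_to([*C,.015],velocity=.08,f_stop=6))
for c in (C-.006*d, A, GAP+.012*GY, GAP+.085*GY):
    p=c+.036*d if c is not C else c
    r=arm.line_to([*p,.015],velocity=.05,f_stop=10); st()
    if r: print("STOP"); break
s=arm.snapshot("scene"); cv2.imwrite("pics/scene3.png",s["img"])
for t in arm.trace("scene","mould"):
    b=t["bbox"]; p0=ray(s,(b[0]+b[2]/2,b[1]+b[3]/2),.0225); r,f=fit([(s,t["region"])],cyl(.05,.045),list(p0),True); print(t["score"],r.round(4),round(f,3))
cv2.imwrite("pics/m3.png",cv2.resize(s["img"][110:310,160:360],(600,600),interpolation=cv2.INTER_CUBIC))
E
```

```text
0.01423389842667877
False
19.34 [ 0.5406 -0.0556  0.015 ] F [ 0.59 -0.16  1.09] q6 1.21
21.43 [0.5392 0.0413 0.015 ] F [-0.03 -2.04  0.13] q6 1.39
22.07 [0.5397 0.0657 0.015 ] F [-0.11 -0.78 -0.71] q6 1.44
23.68 [0.5416 0.1383 0.015 ] F [-0.86 -0.49  0.34] q6 1.57
0.59 [0.5516 0.103 ] 0.068
```

View pics/m3.png

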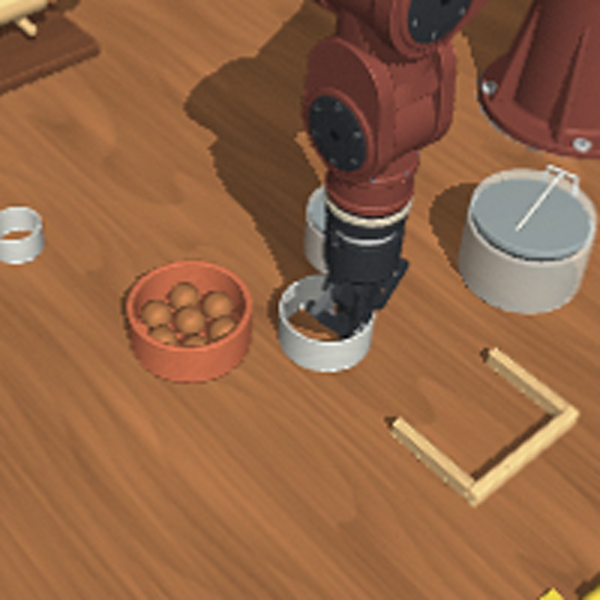

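The ring came through the gap cleanly, with forces up to 2 N, and sits on the bay side at crop (325,322). Next I turn toward the bay mouth.

```bash
python3 - <<'E'
from h import *
C=np.array([.542,.1025]); A=np.array([.506,.18]); d=(A-C)/np.linalg.norm(A-C); o=ori(np.arctan2(d[1],d[0]))
p=np.array(arm.observe()["tool_pos"][:2])
arm.line_to([*(p-.008*GY),.015],velocity=.06)
arm.line_to([*(C+.024*d),.015],o,velocity=.05,f_stop=8); st()
print(arm.line_to([*(A+.036*d),.015],velocity=.05,f_stop=8)); st()
p=A+.008*d; arm.line_to([*p,.015],velocity=.05); arm.line_to([*p,.16],velocity=.2)
q=list(arm.observe()["q"]); q[0]-=.6; arm.move_joints(q); st()
s=arm.snapshot("top"); cv2.imwrite("pics/top4.png",s["img"])
cv2.imwrite("pics/m4.png",cv2.resize(s["img"][130:280,110:260],(600,600),interpolation=cv2.INTER_CUBIC))
u=proj(s,[[*A,.045]])[0]
g=cv2.cvtColor(s["img"],cv2.COLOR_BGR2GRAY); im=s["img"].astype(int)
m=((im[...,2]-im[...,0]<25)&(g>70)).astype(np.uint8); w=np.zeros_like(m); cv2.circle(w,(int(u[0]),int(u[1])),21,1,-1)
e=cv2.fitEllipse(cv2.convexHull(cv2.findNonZero(m&w))); print(u,e,ray(s,e[0],.045))
E
```

```text
24.62 [0.532  0.1243 0.0151] F [ 0.47 -0.78  0.01] q6 1.13
False
26.73 [0.4908 0.2126 0.015 ] F [-0.34 -0.07 -0.57] q6 1.3
29.52 [ 0.5201 -0.1279  0.1584] F [-0.68 -0.05  1.11] q6 1.25
[185.38228641 201.26604098] ((186.13978576660156, 201.85838317871094), (30.850448608398438, 32.75883102416992), 114.64957427978516) [0.50418536 0.17756582]
```

View pics/m4.png

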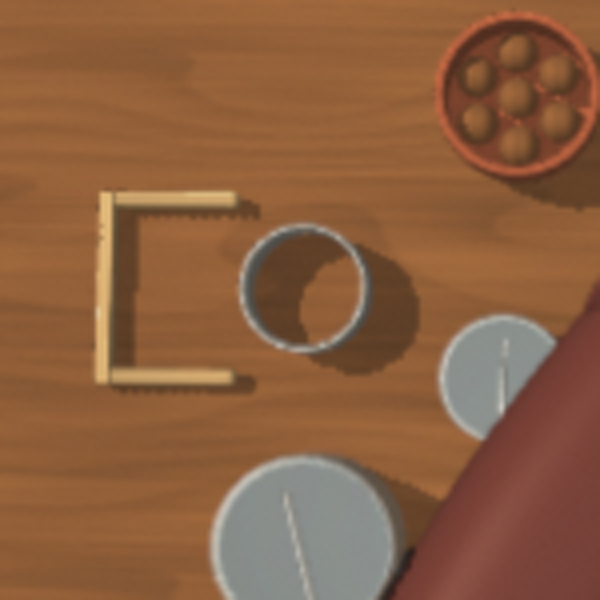

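The ring is centred on the bay mouth: ring at crop row 288, rails mid-row 288, centre (0.504, 0.178). Final push follows, with a force stop.

```bash
python3 - <<'E'
from h import *
C=np.array([.5042,.1776]); A=np.array([.506,.2894]); d=(A-C)/np.linalg.norm(A-C); o=ori(np.arctan2(d[1],d[0]))
q=list(arm.observe()["q"]); q[0]+=.6; arm.move_joints(q)
arm.line_to([*C,.16],o,velocity=.2); arm.line_to([*C,.07],velocity=.15); print(arm.line_to([*C,.015],velocity=.08,f_stop=6))
print(arm.line_to([*(A+.024*d),.015],velocity=.05,f_stop=8)); st()
print(arm.line_to([*(A+.048*d),.015],velocity=.02,f_stop=6)); st()
p=np.array(arm.observe()["tool_pos"][:2])-.03*d
arm.line_to([*p,.015],velocity=.04); arm.line_to([*p,.16],velocity=.2)
q=list(arm.observe()["q"]); q[0]-=.7; arm.move_joints(q); st()
s=arm.snapshot("top")
cv2.imwrite("pics/m5.png",cv2.resize(s["img"][150:250,90:190],(600,600),interpolation=cv2.INTER_CUBIC))
u=proj(s,[[*A,.045]])[0]
g=cv2.cvtColor(s["img"],cv2.COLOR_BGR2GRAY); im=s["img"].astype(int)
m=((im[...,2]-im[...,0]<25)&(g>70)).astype(np.uint8); w=np.zeros_like(m); cv2.circle(w,(int(u[0]),int(u[1])),19,1,-1)
e=cv2.fitEllipse(cv2.convexHull(cv2.findNonZero(m&w))); print(u,e,ray(s,e[0],.045))
E
```

```text
False
False
35.83 [0.5064 0.3133 0.015 ] F [ 1.09 -0.91  0.66] q6 1.92
True
36.54 [0.5065 0.3255 0.0147] F [ 0.74 -3.22  0.81] q6 1.94
39.79 [ 0.5769 -0.0985  0.1585] F [ 0.    0.09 -0.23] q6 1.89
[150.90404194 200.70393834] ((152.07460021972656, 199.3296661376953), (31.089508056640625, 33.07334899902344), 105.99840545654297) [0.5103834  0.28579742]
```

View pics/m5.png

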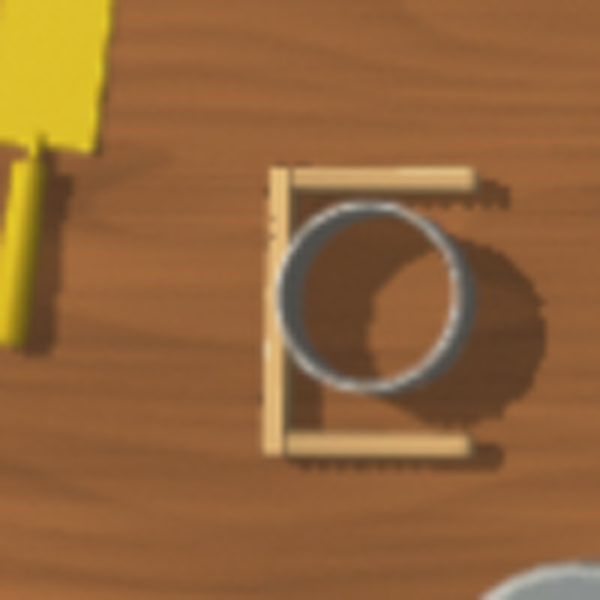

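The ring is in the bay with its left edge at the back rail (crop (283,297)). The force stop came at TCP y = 0.3255, where contact was expected, and the arm is clear.

```bash
python3 -c "
from station import arm
print(arm.finish_job(), arm.observe()['time'])"
```

```text
the job is handed in; nothing more can be done
the job is handed in; nothing more can be done
```

I pushed the large ring mould flat through the gap between the small jar and the bowl and into the bay. It rests against the back rail as far as the force stop and the top view show, and I handed the job in about 40 s into the 72 s limit.

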